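# Scrape the broken biscuits off the packing slab

### The job

Take the scraper block from its mat and use it to wipe the four broken biscuit pieces off the sprung marble slab into the blue waste tray: set it down behind the pieces with the whole block under the clear guard, press its sole lightly on the slab and keep it pressed all the way as you draw it out to the open edge. Do not press hard, do not touch the pieces with the fingers, do not bump the guard, and leave the jar, tin and carton alone. Then stand the scraper upright on its mat again and let go.

Things in the scene. Friction and masses are not known exactly. Their poses are not given: they have to be found in the camera images.
- station: Packing station: low grey cabinet, 210 x 270 mm, carrying a white marble slab with steel side rims 12 mm higher than the slab. Origin on the bench, z up; y axis along the slab, +y under the guard, -y to the open edge over the blue tray. The slab spans x = -95 to 95 mm between the rims and y = -175 mm (open edge, no rim) to 110 mm.
- open_edge (a point): Middle of the slab's open edge in plan, at (0, -175, 100) mm of the station, fixed to the cabinet. The slab itself floats level on springs (sinks 1 mm per 1.5 N): its top stands somewhere from 86 to 114 mm above the bench, different every time and not reported, so it must be felt for.
- guard: Fixed clear guard over the +y end of the slab, same origin and axes as the station. Its clear sheet (240 mm wide) runs from y = -10 mm (red front edge bar) to y = 155 mm, with its underside 310 mm above the bench; an upright steel back wall stands at y = 140 to 160 mm. Open at the sides and front.
- waste_tray: Blue plastic open tray 220 x 150 x 45 mm (walls 4 mm), fixed on the bench under the slab's discharge edge, axes as the station's. Origin: centre of its underside, at y = -230 mm of the station.
- mat: Black rubber mat 240 x 160 x 4 mm, fixed on the bench; the scraper's place. Origin: centre of its underside; long side along x.
- scraper: Scraper block, 0.28 to 0.44 kg: red block with steel sole, 160 mm (x) x 30 (y) x 30 high, standing by itself; origin at the centre of its sole, z up. A wooden bar handle rises from the middle of its top. In use its axes line up with the station's, so that the handle leans out from under the guard towards the tray.
- handle_grip (a point): Point on the axis of the scraper's handle to grip, 72 mm up it. The handle starts at (0, 0, 30) mm of the scraper, is 95 mm long and leans 40 degrees from vertical towards -y: direction (0, -0.643, 0.766). It is 25 mm thick along x (grip across this) and 26 mm the other way.
- jam_jar: Amber glass jar, yellow cap, 68 mm across, 95 mm high; origin under its centre. Bystander.
- cocoa_tin: Tin with green label, 80 mm across, 110 mm high; origin under its centre. Bystander.
- carton: Cardboard carton 90 x 140 x 60 mm; origin under its centre. Bystander.
- piece1: Broken biscuit piece, brown with a chocolate end, pointed at the break, about 64 x 34 x 10 mm, 25 g, lying loose on the slab. Origin: centre of its underside, x along its length.
- piece2: Broken biscuit piece, brown with a chocolate end, pointed at the break, about 64 x 34 x 10 mm, 25 g, lying loose on the slab. Origin: centre of its underside, x along its length.
- piece3: Broken biscuit piece, brown with a chocolate end, pointed at the break, about 64 x 34 x 10 mm, 25 g, lying loose on the slab. Origin: centre of its underside, x along its length.
- piece4: Broken biscuit piece, brown with a chocolate end, pointed at the break, about 64 x 34 x 10 mm, 25 g, lying loose on the slab. Origin: centre of its underside, x along its length.
There are look-alikes about, which are no part of the job. What is shaped like the piece3 but pink is not meant.

How it is judged:
On the way, in this order (a step that is already met when the one before it is completed fails the run):
1. the whole scraper block is under the guard and pressed on the slab (more than 2 N) (y of scraper in the frame of station above 0.004 m and contact force between scraper and station above 2 N), for 0.1 s.
2. it is still pressed on the slab (more than 1 N) on its way, 40 to 80 mm out from the guard's edge (y of scraper in the frame of station between -0.09 and -0.05 m and contact force between scraper and station above 1 N), for 0.1 s.
3. it is still pressed on the slab (more than 1 N) near the open edge, 110 to 165 mm out from the guard's edge (y of scraper in the frame of station between -0.175 and -0.12 m and contact force between scraper and station above 1 N), for 0.1 s.
At the end, for the whole second after the job is handed in: All four pieces lie at rest in the waste tray (inside its walls, their centres below its rim), and the scraper stands upright (within 7 degrees) and at rest on the mat, its centre within 50 mm along and 70 mm across of the mat's centre (x of piece1 in the frame of waste_tray between -0.106 and 0.106 m and y of piece1 in the frame of waste_tray between -0.071 and 0.071 m and z of each of piece1, piece2, piece3, piece4 in the frame of waste_tray below 0.045 m and linear speed of each of piece1, piece2, piece3, piece4 below 0.03 m/s and x of piece2 in the frame of waste_tray between -0.106 and 0.106 m and y of piece2 in the frame of waste_tray between -0.071 and 0.071 m and x of piece3 in the frame of waste_tray between -0.106 and 0.106 m and y of piece3 in the frame of waste_tray between -0.071 and 0.071 m and x of piece4 in the frame of waste_tray between -0.106 and 0.106 m and y of piece4 in the frame of waste_tray between -0.071 and 0.071 m and x of scraper in the frame of mat between -0.05 and 0.05 m and y of scraper in the frame of mat between -0.07 and 0.07 m and z of scraper in the frame of mat below 0.012 m and angle between scraper's own z axis and vertical below 0.12 rad and linear speed of scraper below 0.02 m/s); the robot touches nothing.
It fails at once if the scraper is pressed harder than 15 N on the slab (contact force between scraper and station above 15 N).
It fails at once if the guard is bumped (more than 4 N) (contact force between guard and anything else above 4 N).
It fails at once if the fingers touch a biscuit piece (contact force between the fingers and piece1 above 0.5 N or contact force between the fingers and piece2 above 0.5 N or contact force between the fingers and piece3 above 0.5 N or contact force between the fingers and piece4 above 0.5 N).
It fails at once if the jar, tin or carton is moved more than 20 mm (distance of any of jam_jar, cocoa_tin, carton from where it was at the start of the episode above 0.02 m).
It also fails if it takes over 54 s, if anything falls off the work surface, if the arm or the gripper's body presses on something with over 40 N, if the wrist force passes 120 N, or if a joint passes its speed limit or range.

### The arm

A 6-joint arm with a two-finger parallel gripper is mounted at the origin on the work surface. World frame = base frame: x ahead of the robot, y to its left, z up, the work surface at z = 0. Lengths are in m, angles in rad, forces in N, time in s.
With the tool pointing down it reaches from about 0.3 to 0.875 m from the base axis. Payload 6.4 kg.
Tool frame: the origin (TCP) lies between the finger pads; the fingertips stand 17 mm ahead of it and the grasp point (between the pads) lies 2 mm behind it; z points along the fingers, y is the line along which they close (so a half turn about z gives the same grasp; the last joint's range is limited). The gripper opens to 85 mm and grips with 20 to 120 N. Pads are 22 mm wide; open, the fingers measure 114 mm over their backs; the gripper's body (76 mm by 85 mm) begins 54 mm behind the grasp point. The pads swing forward as they close: fully open they stand 13 mm farther back than shut.
Start: joints at [-1.341, 0.181, 1.607, -0, 1.354, -0.206], TCP at [0.243, -0.521, 0.248] pointing down, gripper open.
Joint ranges: [-2.99, 2.99], [-0.89, 2.07], [0.3, 2.58], [-1.14, 4.28], [0, 2.63], [-3.12, 3.12]. Speed limits (rad/s): [2.57, 2.57, 3.01, 3.14, 3.14, 3.14].

### API

Orientations are given as a rotation vector (axis times angle).
In Python, from workcell import manip gives the robot as it stands.
- The arm moves only by the shell command python3 -m creep 'ROWS' [FORCE]. ROWS is JSON, a list of rows, each a list of 5 numbers: the opening, from 0 (shut) to 1 (fully open), then the shift along the tool's x, y, z in m, then the turn about the tool's z in degrees. A call has 1 to 10 rows; each row shifts and turns the commanded pose from where the row before left it, along the tool's axes as they then stand; what a row does not reach is not made up. A row lasts 1/10 s, in which the tool goes at most 50 mm and 8.59 degrees, less where a joint would pass 70% of its speed; a pose out of reach is approached as far as the arm can. A call with a gripper value outside its range is refused whole. The fingers move at their own pace and stop on an object; FORCE is the grip in N (left out, the last holds). Time passes only in rows, so rows that do not move let the fingers close. It gives the time, the measured TCP pose, the force, the opening and the grip force at its end, in the units of the state.
- manip.state(): the state, without advancing time (a new reading comes with each control period).
- manip.camera(name): name is "side" or "top"; returns a dict with "img" (384x512x3 uint8, blue, green, red), "mtx" (3x3 intrinsics, pixels), "world_from_camera" (4x4, takes a point from camera to world coordinates). Camera axes: x right, y up, looking along -z (the intrinsics and any distortion apply to the point x, -y, -z); pixel columns grow to the right and rows downward; lengths in m; the calibration is good to about 2 mm. A picture is of the moment at which its call begins. There is no depth.
- manip.job_done(): hands the job in; it is judged then, once.
The state is a dict: "time": time; "joint_positions": joint angles; "qd": joint speeds; "joint_efforts": joint torques, N m; "position": TCP position; "tcp_rot": TCP orientation; "force": force on the tool from outside, world axes, zero at the start; "wrist_torque": the same for the moment, N m; "width": finger opening in m; "gripper_force": force on a finger pad.
Only numpy, scipy, OpenCV 4.12 (cv2) and the standard library are available. Lean on these libraries where they do the work, as an engineer would, in place of code of your own. Each camera call takes 0.05 s, during which the arm holds its last target. There are 200 camera calls.

## Working session

There is one attempt and no reset: what is moved stays moved. The work goes in short steps, Python scripts to look and compute and a shell command to move; the robot and the scene stay as the last step left them, time stands still between calls to the robot, and variables do not carry over. Pictures are saved under pics/ and viewed, at most 10 in all, crops included, and the job is handed in when it is done.

```bash
mkdir -p pics; ls; python3 - <<'E'
from workcell import manip
import cv2
print(manip.state())
for n in("side","top"):
    c=manip.camera(n); cv2.imwrite(f"pics/{n}0.png",c["img"]); print(n,c["mtx"],c["world_from_camera"],[k for k in c])
E
```

```text
pics
{'time': 0.0, 'joint_positions': array([-1.34131017e+00,  1.81554271e-01,  1.60797545e+00, -2.01426638e-05,
        1.35379060e+00, -2.06322485e-01]), 'qd': array([-9.03877423e-04,  1.18893559e-03, -4.55060867e-04, -9.26199054e-05,
       -8.83062758e-04,  2.26129865e-04]), 'joint_efforts': array([-3.00511583e-04, -4.44872010e+01, -3.51336944e+01, -3.39882408e-04,
        9.03929496e-03,  3.30775526e-05]), 'position': array([ 0.24261343, -0.52075056,  0.24739242]), 'tcp_rot': array([-3.06561434e+00, -6.78795253e-01,  6.22860476e-05]), 'force': array([-0.43680666, -0.36838962, -1.03294302]), 'wrist_torque': array([ 0.01725295, -0.01294821, -0.00154241]), 'gripper_force': 0.0, 'width': 0.08549243573227958}
side [[453.93689137   0.         262.77764409]
 [  0.         453.93689137 193.06999215]
 [  0.           0.           1.        ]] [[ 9.71662441e-01  1.45165792e-01 -1.86544884e-01  3.03378959e-01]
 [-2.36372464e-01  5.95402803e-01 -7.67869495e-01 -1.15186072e+00]
 [-3.99036296e-04  7.90204021e-01  6.12843736e-01  9.07007155e-01]
 [ 0.00000000e+00  0.00000000e+00  0.00000000e+00  1.00000000e+00]] ['img', 'mtx', 'world_from_camera']
top [[450.22663906   0.         254.05492156]
 [  0.         450.22663906 187.80714145]
 [  0.           0.           1.        ]] [[-0.07587759  0.97558857 -0.20608138  0.31769009]
 [-0.99710923 -0.07341569  0.01957834 -0.10294476]
 [ 0.0039708   0.2069712   0.97833898  1.26648755]
 [ 0.          0.          0.          1.        ]] ['img', 'mtx', 'world_from_camera']
```

View pics/side0.png

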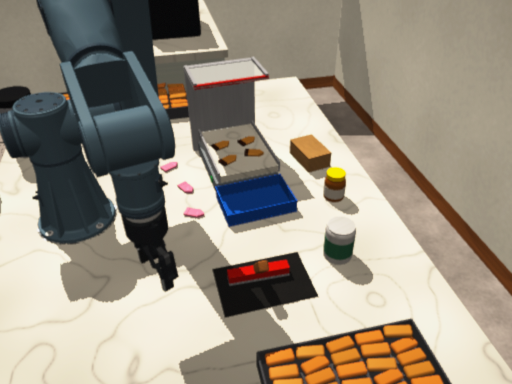

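View pics/top0.png

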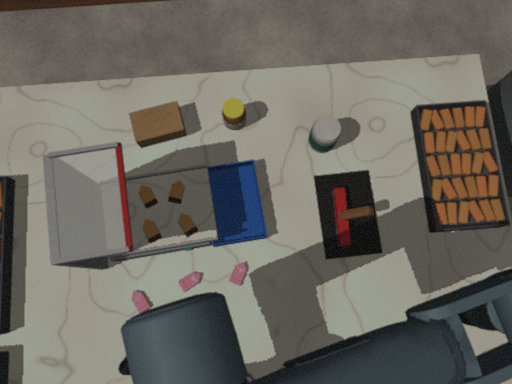

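The side view shows the station near (240,140), the tray at (257,197) and the scraper on its mat at (258,271). The top view shows the pieces near (148,196), (177,191), (152,231) and (188,224), the red guard bar at x≈125, the tray at (237,203), and the handle pointing right, towards world -y.

```bash
cat > h.py <<'E'
import cv2, numpy as np
from workcell import manip
def ray(c,uv):
    M=c["world_from_camera"]; uv=np.atleast_2d(uv).astype(float)
    d=np.c_[uv,np.ones(len(uv))]@np.linalg.inv(c["mtx"]).T
    return M[:3,3], (d*[1,-1,-1])@M[:3,:3].T
def plane(c,uv,z):
    o,d=ray(c,uv); return o+d*((z-o[2])/d[:,2])[:,None]
def proj(c,P):
    M=c["world_from_camera"]; q=(np.atleast_2d(P)-M[:3,3])@M[:3,:3]*[1,-1,-1]; q=q@c["mtx"].T
    return q[:,:2]/q[:,2:]
def cnts(m,amin=30):
    cs,_=cv2.findContours(m.astype(np.uint8),cv2.RETR_EXTERNAL,cv2.CHAIN_APPROX_NONE)
    return sorted([k for k in cs if cv2.contourArea(k)>amin],key=cv2.contourArea,reverse=True)
def rect(P):  # centre, long side, short side, long direction (deg)
    r=cv2.minAreaRect((P[:,:2]*1000).astype(np.float32)); b=cv2.boxPoints(r); e=[b[1]-b[0],b[2]-b[1]]
    e.sort(key=np.linalg.norm); a=np.degrees(np.arctan2(e[1][1],e[1][0]))%180
    return np.round([*r[0],np.linalg.norm(e[1]),np.linalg.norm(e[0]),a],1)
def hsv(c): 
    h=cv2.cvtColor(c["img"],cv2.COLOR_BGR2HSV).astype(int); return h[...,0],h[...,1],h[...,2]
E
python3 - <<'E'
from h import *
for n in("top","side"):
    c=manip.camera(n); H,S,V=hsv(c); print(n)
    blue=(H>105)&(H<130)&(S>150)&(V>50)
    for k in cnts(blue)[:1]: print(" tray z45",rect(plane(c,k[:,0],.045)),"box px",cv2.boundingRect(k))
    red=((H<4)|(H>175))&(S>190)&(V>100)
    for k in cnts(red): 
        print(" red px",cv2.boundingRect(k),"z34",rect(plane(c,k[:,0],.034)),"z310",rect(plane(c,k[:,0],.315)))
    blk=(V<40); 
    for k in cnts(blk,1500): print(" black",cv2.boundingRect(k),rect(plane(c,k[:,0],.004)))
    br=(H>5)&(H<18)&(S>110)&(V<150)
    for k in cnts(br,20):
        x,y,w,h=cv2.boundingRect(k)
        print(" brown",x,y,w,h,rect(plane(c,k[:,0],.105)))
s=manip.camera("side")["img"][50:320,180:360]; t=manip.camera("top")["img"][130:270,30:400]
cv2.imwrite("pics/s1.png",cv2.resize(s,None,fx=2.2,fy=2.2,interpolation=3)); cv2.imwrite("pics/t1.png",cv2.resize(t,None,fx=2.1,fy=2.1,interpolation=3))
E
```

```text
top
 tray z45 [540.2 -68.4 219.6 144.9   4.8] box px (209, 161, 57, 85)
 red px (334, 189, 13, 24) z34 [ 524.  -364.    64.5   29.9  179.8] z310 [ 477.  -304.5   49.8   23.1  179.8]
 red px (337, 220, 12, 13) z34 [ 452.  -362.5   33.1   30.2  175.7] z310 [ 421.4 -303.3   25.6   23.3  175.7]
 black (315, 171, 67, 88) [ 489.  -385.6  235.6  157.2    2.2]
 black (242, 269, 270, 115) [ 167.8 -442.7  798.9   50.9  106.4]
 brown 420 106 78 72 [ 6.527e+02 -6.835e+02  1.919e+02  1.865e+02  6.000e-01]
 brown 130 102 55 42 [759.1 122.1 132.3  99.2 101.3]
 brown 435 198 70 27 [ 457.4 -682.9  177.5   60.5   89.7]
 brown 431 174 68 28 [ 521.5 -683.1  184.7   60.5   90.8]
 brown 0 0 157 11 [1137.1  339.6  449.6   32.2   85.8]
 brown 338 205 36 15 [ 476.5 -386.    93.7   29.7   95.2]
 brown 143 220 16 20 [475.  150.   53.   30.6  24.4]
 brown 179 214 16 21 [481.9  56.6  56.   31.1  27.6]
 brown 139 186 16 19 [564.1 157.4  57.2  31.2  23.9]
 brown 170 181 14 21 [570.3  76.9  53.3  30.9 164. ]
 brown 223 114 22 10 [759.1 -84.9  57.4  25.9  85.7]
 brown 0 183 3 24 [594.4 537.   62.5   5.2   2.3]
side

[... 650 characters left out ...]
19 [ 963.   -24.1 1226.   157.    90. ]
 brown 264 324 180 60 [ 591.6 -687.4  336.3  131.4  166.3]
 brown 291 141 40 31 [748.2  25.1 181.5 115.2 101. ]
 brown 157 83 31 26 [346.9 568.9 235.9 111.2  89.4]
 brown 253 259 16 15 [ 477.1 -421.6   39.5   38.3   88.8]
 brown 325 177 20 13 [ 763.3 -153.8   59.    55.1  149.9]
 brown 219 155 17 10 [482.8  51.4  61.1  37.7  29.6]
 brown 245 149 19 7 [571.4  72.5  58.7  36.2 166.3]
 brown 212 141 17 9 [476.1 143.6  58.4  40.5  20.1]
 brown 239 136 16 9 [566.  152.2  62.7  38.3  30.5]
 brown 269 363 35 21 [ 457.6 -701.2   63.7   41.2  166.3]
 brown 319 376 19 8 [ 530.8 -738.6   34.7   12.    10.2]
 brown 389 375 15 9 [ 657.4 -766.2   34.2    7.5   14.4]
```

View pics/t1.png

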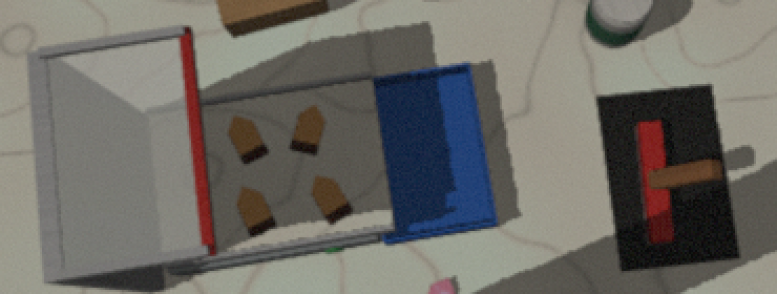

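View pics/s1.png

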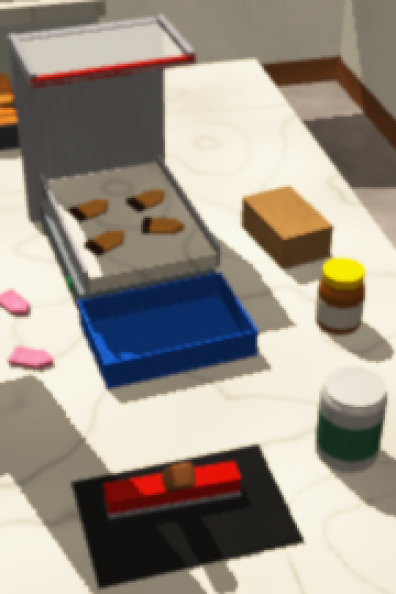

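The crops show the tray rim and bar edges clearly. The two upper-left pieces reach close to the guard line, so I'll refine the station pose and the piece extents.

```bash
python3 - <<'E'
from h import *
T=manip.camera("top");Sd=manip.camera("side")
def redbar(c):
    H,S,V=hsv(c); return ((H<7)|(H>173))&(S>140)&(V>60)
bars={}
for n,c in(("top",T),("side",Sd)):
    for k in cnts(redbar(c),60):
        x,y,w,h=cv2.boundingRect(k); b=cv2.boxPoints(cv2.minAreaRect(k)); print(n,(x,y,w,h))
        for z in(.31,.32,.33): 
            if (n=="top" and x<140) or (n=="side" and y<100): print("  bar",z,rect(plane(c,k[:,0],z)), np.round(plane(c,b,z)[:,:2]*1000).tolist())
        if (n=="top" and x>300) or (n=="side" and y>200): print("  scr",rect(plane(c,k[:,0],.034)))
# tray rim corner outline
for n,c in(("top",T),("side",Sd)):
    H,S,V=hsv(c); k=cnts((H>100)&(H<130)&(S>120)&(V>30))[0]
    q=cv2.approxPolyDP(cv2.convexHull(k),3,True)[:,0]; print(n,"tray hull",q.tolist(),np.round(plane(c,q,.045)[:,:2]*1000).tolist())
# pieces (both brown and chocolate) : centroids triangulated & extents
yaw=np.radians(5);R=np.array([[np.cos(yaw),-np.sin(yaw)],[np.sin(yaw),np.cos(yaw)]]);O=np.array([.5207,.1633])
for n,c,box in(("top",T,(128,170,208,245)),("side",Sd,(203,128,272,172))):
    H,S,V=hsv(c); m=((S>90)&(V<160)&(H<22)); mm=np.zeros_like(m); x0,y0,x1,y1=box; mm[y0:y1,x0:x1]=m[y0:y1,x0:x1]
    for k in cnts(mm,25):
        k=k[:,0]; M=cv2.moments(k); ct=np.array([M['m10']/M['m00'],M['m01']/M['m00']])
        for z in(.09,.1,.11):
            P=(plane(c,k,z)[:,:2]-O)@R*1000; C=(plane(c,ct,z)[:,:2]-O)@R*1000
            print(n,z,"cen",np.round(C[0],1),"x",np.round([P[:,0].min(),P[:,0].max()]),"y",np.round([P[:,1].min(),P[:,1].max()]))
E
```

```text
top (333, 187, 18, 58)
  scr [ 481.8 -362.7  159.3   33.5  179.1]
top (116, 144, 16, 107)
  bar 0.31 [522.5 160.9 236.5  11.7   5.2] [[640.0, 178.0], [641.0, 166.0], [405.0, 144.0], [405.0, 156.0]]
  bar 0.32 [520.3 158.1 234.   11.6   5.2] [[637.0, 175.0], [637.0, 163.0], [404.0, 142.0], [404.0, 153.0]]
  bar 0.33 [518.2 155.4 231.5  11.5   5.2] [[633.0, 172.0], [634.0, 160.0], [403.0, 139.0], [403.0, 151.0]]
side (227, 259, 63, 24)
  scr [ 482.3 -370.2  163.7   52.   179.3]
side (194, 75, 74, 15)
  bar 0.31 [524.5 174.8 239.7  34.    5.6] [[407.0, 180.0], [646.0, 204.0], [639.0, 168.0], [405.0, 147.0]]
  bar 0.32 [520.8 152.6 235.7  33.4   5.6] [[405.0, 158.0], [640.0, 181.0], [634.0, 146.0], [403.0, 125.0]]
  bar 0.33 [517.1 130.4 231.6  32.9   5.6] [[404.0, 136.0], [635.0, 158.0], [628.0, 124.0], [402.0, 103.0]]
top tray hull [[253, 161], [266, 235], [214, 245], [208, 167]] [[652.0, -130.0], [442.0, -150.0], [426.0, -8.0], [644.0, -3.0]]
side tray hull [[296, 199], [294, 211], [229, 225], [215, 186], [279, 174]] [[657.0, -124.0], [635.0, -177.0], [438.0, -193.0], [428.0, -1.0], [
[... 799 characters left out ...]
4.8] x [-79. -24.] y [41. 50.]
side 0.09 cen [-43.3 -86.2] x [-74. -12.] y [-114.  -60.]
side 0.1 cen [ -46.8 -101. ] x [-77. -16.] y [-128.  -75.]
side 0.11 cen [ -50.4 -115.7] x [-80. -20.] y [-142.  -90.]
side 0.09 cen [ 48.3 -73.5] x [18. 78.] y [-101.  -46.]
side 0.1 cen [ 43.6 -88.4] x [13. 73.] y [-116.  -62.]
side 0.11 cen [  39.  -103.3] x [ 9. 68.] y [-130.  -77.]
side 0.09 cen [-43.2   8.5] x [-72. -14.] y [-18.  36.]
side 0.1 cen [-46.7  -7.4] x [-76. -18.] y [-34.  20.]
side 0.11 cen [-50.2 -23.3] x [-79. -22.] y [-49.   3.]
side 0.09 cen [48.5  8. ] x [19. 79.] y [-19.  34.]
side 0.1 cen [43.9 -7.9] x [14. 74.] y [-34.  18.]
side 0.11 cen [ 39.2 -23.8] x [10. 69.] y [-50.   1.]
```

I've worked out a plan. With the tool always vertical, the gripper body would reach the guard before the block gets behind the rear pieces, whose backs are at y≈+11. So I'll grip near the handle tip and tip the scraper back about 17° on its front sole edge while still on the mat. That puts the sole edge farther under the guard than a level grip would.

First, turn the tool and move over the handle.

```bash
python3 -m creep '[[1,0,0,0,-8.1],[1,0,0,0,-8.1],[1,0,0,0,-8.1],[1,0,0,0,-8.1],[1,0,0,0,-8.1],[1,0,0,0,-8.1],[1,0,0,0,-8],[1,0,0,0,-8]]'
python3 -m creep '[[1,0.01,0.025,0,0],[1,0.012,0.03,0,0],[1,0.012,0.03,0,0],[1,0.012,0.03,0,0],[1,0.012,0.03,0,0],[1,0.012,0.03,0,0],[1,0.012,0.03,0,0],[1,0.013,0.033,0,0]]'
python3 -c "
from h import *; from scipy.spatial.transform import Rotation as R
s=manip.state(); print(s['position'],s['joint_positions'],s['force']);print(R.from_rotvec(s['tcp_rot']).as_matrix().round(3))"
```

```text
time: 1.2
position: [0.2428, -0.5212, 0.2483]
tcp_rot: [2.223, 2.219, 0.0]
force: [-0.4, 0.4, -0.3]
width: 0.0853
gripper_force: 0.0
time: 2.0
position: [0.4824, -0.4276, 0.2483]
tcp_rot: [2.23, 2.213, -0.0]
force: [0.4, -0.8, 0.5]
width: 0.0854
gripper_force: 0.0
[ 0.48243906 -0.42760854  0.24830699] [-9.08902279e-01  3.33167736e-01  1.41980417e+00 -1.72340776e-04
  1.38855791e+00 -9.00981462e-01] [ 0.36787734 -0.77803944  0.50932658]
[[ 0.008  1.    -0.   ]
 [ 1.    -0.008 -0.   ]
 [-0.    -0.    -1.   ]]
```

```bash
python3 -m creep '[[1,0.001,-0.001,0.03,0],[1,0,0,0.04,0],[1,0,0,0.035,0],[1,0,0,0.02,0],[1,0,0,0.015,0],[1,0,0,0.01,0],[1,0,0,0.005,0],[1,0,0,0,0]]'
python3 -c "
from h import *
a=manip.camera('top')['img'][150:280,280:420]; b=manip.camera('side')['img'][190:330,180:330]
cv2.imwrite('pics/g1.png',np.hstack([cv2.resize(a,(400,372)),cv2.resize(b,(400,372))]))"
```

```text
time: 2.8
position: [0.4806, -0.4273, 0.0934]
tcp_rot: [2.23, 2.213, -0.0]
force: [0.3, -0.2, 0.6]
width: 0.0855
gripper_force: 0.0
```

View pics/g1.png

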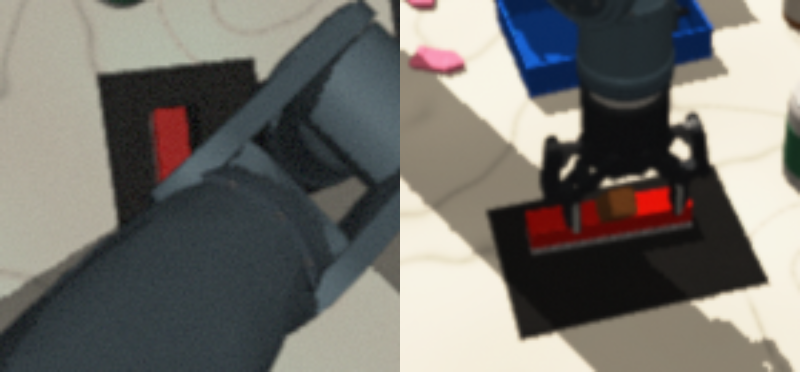

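The fingers straddle the handle, but the pads look a little right of centre. I'll check with a projection.

```bash
python3 - <<'E'
from h import *
c=manip.camera("side"); s=manip.state(); p=s["position"]
print("tcp px",proj(c,p), "pads",proj(c,p+[[-.04,0,0],[.04,0,0]]))
H,S,V=hsv(c); m=(H>5)&(H<18)&(S>110)&(V<170)
for k in cnts(m,20):
    x,y,w,h=cv2.boundingRect(k)
    if 240<x<290 and 240<y<290: print("handle",x,y,w,h)
# predicted end-face corners with scraper at (482,-363.5)
import itertools
e=[]
for sx,q in itertools.product((-12.5,12.5),(-13,13)):
    e.append([482-.9+sx,-363.5-61+q*.766,4+102.8+q*.643])
print(proj(c,np.array(e)/1000).round(1))
E
```

```text
tcp px [[263.51579315 270.33793226]] pads [[247.17795501 273.31363249]
 [279.63085721 267.4028071 ]]
handle 253 260 16 14
[[259.1 272.2]
 [257.1 261.3]
 [269.3 270.3]
 [267.3 259.5]]
```

The handle's right edge is at 269 px, against 269.3 predicted, so the grip is centred. Closing gently now.

```bash
python3 -m creep '[[0.2,0,0,0,0],[0.2,0,0,0,0],[0.2,0,0,0,0],[0.2,0,0,0,0],[0.2,0,0,0,0],[0.2,0,0,0,0]]' 30
```

```text
time: 3.55
position: [0.4805, -0.4272, 0.0935]
tcp_rot: [2.23, 2.213, -0.0]
force: [-0.1, -0.2, 1.5]
width: 0.0244
gripper_force: 32.2
```

```bash
python3 -m creep '[[0.1,-0.0032,0,0.0018,0],[0.1,-0.0031,0,0.0019,0],[0.1,-0.0031,0,0.0019,0]]' 30
python3 -m creep '[[0.1,-0.0029,0,0.0021,0],[0.1,-0.0029,0,0.0022,0],[0.1,-0.0029,0,0.0022,0]]'
```

```text
time: 3.85
position: [0.4805, -0.4368, 0.0879]
tcp_rot: [2.23, 2.213, 0.0]
force: [-1.2, 1.2, 4.5]
width: 0.0244
gripper_force: 33.6
time: 4.15
position: [0.4805, -0.4457, 0.0812]
tcp_rot: [2.23, 2.212, 0.0]
force: [-0.3, 0.6, 4.7]
width: 0.0246
gripper_force: 34.5
```

```bash
python3 -m creep '[[0.1,-0.0027,0,0.0024,0],[0.1,-0.0026,0,0.0025,0],[0.1,-0.0026,0,0.0026,0]]'
python3 -m creep '[[0.1,0,0,0,0],[0.1,0,0,0,0],[0.1,0,0,-0.005,0],[0.1,0,0,-0.02,0],[0.1,0,0,-0.025,0],[0.1,0,0,0,0],[0.1,0,0,0,0]]' 110
python3 -c "
from h import *
c=manip.camera('side');print(proj(c,manip.state()['position']))
b=c['img'][190:310,190:330]
cv2.imwrite('pics/g2.png',cv2.resize(b,None,fx=4,fy=4))"
```

```text
time: 4.45
position: [0.4804, -0.4538, 0.0738]
tcp_rot: [2.229, 2.212, -0.0]
force: [-0.7, 1.1, 4.6]
width: 0.0248
gripper_force: 35.3
time: 5.15
position: [0.4801, -0.453, 0.1229]
tcp_rot: [-2.23, -2.213, 0.0]
force: [-0.6, 0.1, -5.3]
width: 0.0234
gripper_force: 108.4
[[265.46614236 270.08035982]]
```

View pics/g2.png

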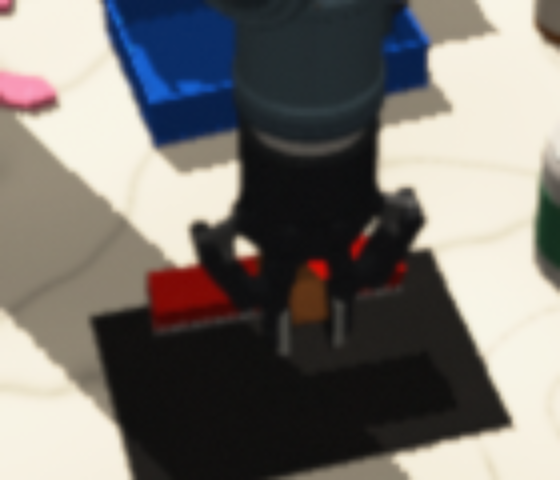

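The scraper is lifted. The left lower end of its steel edge is at about px (228,272). I'll check that the tilt held by projecting the expected edge.

```bash
python3 - <<'E'
from h import *
c=manip.camera("side"); p=manip.state()["position"]
for th in (0,8,13,18,22):
    t=np.radians(th)
    # rotate about grip: vector grip->front edge at level (48.7,-92)
    y=48.7*np.cos(t)+92*np.sin(t); z=-92*np.cos(t)+48.7*np.sin(t)
    e=np.array([[.402,p[1]+y/1000,p[2]+.0025+z/1000],[.562,p[1]+y/1000,p[2]+.0025+z/1000]])
    print(th,round(y,1),round(z,1),proj(c,e).round(1).tolist())
H,S,V=hsv(c); m=((H<7)|(H>173))&(S>140)&(V>60)
for k in cnts(m,40): print(cv2.boundingRect(k),cv2.approxPolyDP(k,1.5,True)[:,0].tolist())
# steel strip columns
for x in (232,238,244): print(x,[tuple(c["img"][r,x]) for r in range(266,276)])
E
```

```text
0 48.7 -92.0 [[230.3, 286.1], [292.0, 274.6]]
8 61.0 -84.3 [[229.3, 280.4], [290.8, 269.1]]
13 68.1 -78.7 [[228.7, 276.7], [290.1, 265.6]]
18 74.7 -72.4 [[228.1, 273.1], [289.4, 262.0]]
22 79.6 -67.1 [[227.6, 270.2], [289.0, 259.2]]
(227, 256, 22, 16) [[248, 268], [239, 256], [227, 258], [228, 271]]
(221, 75, 47, 9) [[267, 76], [263, 75], [221, 82], [232, 81], [237, 83], [235, 82]]
232 [(np.uint8(4), np.uint8(8), np.uint8(126)), (np.uint8(6), np.uint8(9), np.uint8(107)), (np.uint8(4), np.uint8(5), np.uint8(73)), (np.uint8(4), np.uint8(6), np.uint8(66)), (np.uint8(6), np.uint8(9), np.uint8(64)), (np.uint8(27), np.uint8(29), np.uint8(64)), (np.uint8(38), np.uint8(40), np.uint8(56)), (np.uint8(29), np.uint8(30), np.uint8(32)), (np.uint8(17), np.uint8(18), np.uint8(19)), (np.uint8(16), np.uint8(17), np.uint8(18))]
238 [(np.uint8(5), np.uint8(8), np.uint8(105)), (np.uint8(5), np.uint8(8), np.uint8(74)), (np.uint8(5), np.uint8(8), np.uint8(66)), (np.uint8(10), np.uint8(12), np.uint8(64)), (np.uint8(37), np.uint8(39), np.uint8(66)), (np.uint8(50), np.uint8(51), np.uint8(59)), (np.uint8(29), np.uint8(31), np.uint8(33)), (np.uint8(16), np.uint8(18), np.uint8(18)), (np.uint8(14), np.uint8(15), np.uint8(16)), (np.uint8(15), np.uint8(16), np.uint8(17))]
244 [(np.uint8(4), np.uint8(6), np.uint8(71)), (np.uint8(6), np.uint8(7), np.uint8(65)), (np.uint8(11), np.uint8(14), np.uint8(65)), (np.uint8(37), np.uint8(40), np.uint8(66)), (np.uint8(48), np.uint8(50), np.uint8(57)), (np.uint8(28), np.uint8(29), np.uint8(30)), (np.uint8(16), np.uint8(18), np.uint8(18)), (np.uint8(14), np.uint8(16), np.uint8(17)), (np.uint8(15), np.uint8(16), np.uint8(16)), (np.uint8(15), np.uint8(16), np.uint8(16))]
```

The tilt held: the edge is at row 273, against 273.1 predicted for 18°. The front sole edge is therefore TCP +75 mm (tool x) and 70 mm below. Carrying it to the station.

```bash
python3 -m creep '[[0.1,0.01,0,-0.03,0],[0.1,0.025,0.003,-0.035,0],[0.1,0.04,0.004,-0.032,0],[0.1,0.045,0.004,0,0],[0.1,0.045,0.004,0,0],[0.1,0.045,0.004,0,0],[0.1,0.045,0.004,0,0],[0.1,0.045,0.004,0,0],[0.1,0.045,0.004,0,0],[0.1,0.045,0.004,0,0]]'
python3 -m creep '[[0.1,0.04,0.004,0,0],[0.1,0.035,0.004,0,0],[0.1,0.03,0.003,0,0],[0.1,0.02,0.003,0,-2],[0.1,0,0,0,-3.5],[0.1,0,0,0,0],[0.1,0,0,0,0]]'
python3 - <<'E'
from h import *
s=manip.state(); y=np.radians(5.1); R=np.array([[np.cos(y),-np.sin(y)],[np.sin(y),np.cos(y)]])
print((s["position"][:2]-[.5209,.1639])@R, s["joint_positions"].round(2))
c=manip.camera('side');b=c['img'][50:230,170:320]
cv2.imwrite('pics/g3.png',cv2.resize(b,None,fx=3.3,fy=3.3))
E
```

```text
time: 6.25
position: [0.517, -0.0624, 0.2182]
tcp_rot: [-2.228, -2.211, 0.002]
force: [0.9, 0.5, -4.1]
width: 0.0236
gripper_force: 109.3
time: 6.95
position: [0.5323, 0.0604, 0.2186]
tcp_rot: [-2.122, -2.315, 0.002]
force: [0.0, 0.0, -3.4]
width: 0.0232
gripper_force: 109.3
[ 0.00218658 -0.10413951] [-0.11  0.12  1.73 -0.    1.29 -0.2 ]
```

View pics/g3.png

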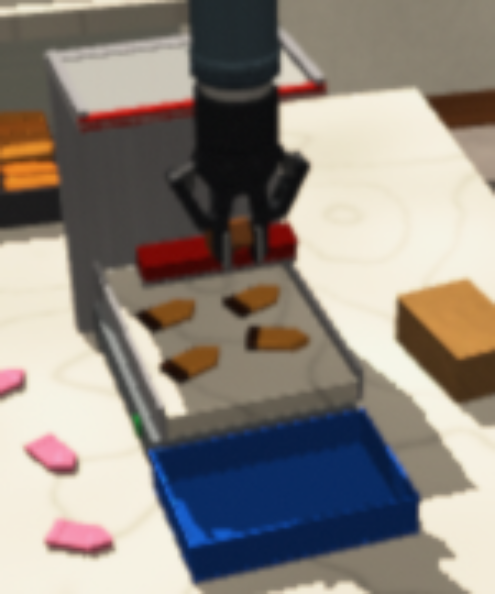

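Everything is clear: the scraper edge is held in front of the guard and the pieces are untouched. Advancing under the guard, slowly at the end.

```bash
python3 -m creep '[[0.1,0.01,-0.001,0,0],[0.1,0.012,-0.002,0,0],[0.1,0.01,0,0,0],[0.1,0.005,0,0,0],[0.1,0.003,0,0,0],[0.1,0.003,0,0,0],[0.1,0.002,0,0,0],[0.1,0.002,0,0,0],[0.1,0,0,0,0],[0.1,0,0,0,0]]'
python3 - <<'E'
from h import *
f=[]
s=manip.state(); y=np.radians(5.1); R=np.array([[np.cos(y),-np.sin(y)],[np.sin(y),np.cos(y)]])
print((s["position"][:2]-[.5209,.1639])@R,s["force"])
c=manip.camera('top');b=c['img'][120:270,80:280]
cv2.imwrite('pics/g4.png',cv2.resize(b,None,fx=3.5,fy=3.5))
E
```

```text
time: 8.0
position: [0.5259, 0.1069, 0.2198]
tcp_rot: [2.121, 2.317, -0.0]
force: [-0.4, -0.4, -3.6]
width: 0.0232
gripper_force: 109.3
[-6.39979789e-05 -5.71961672e-02] [-0.43669998 -0.43948558 -3.56540911]
```

View pics/g4.png

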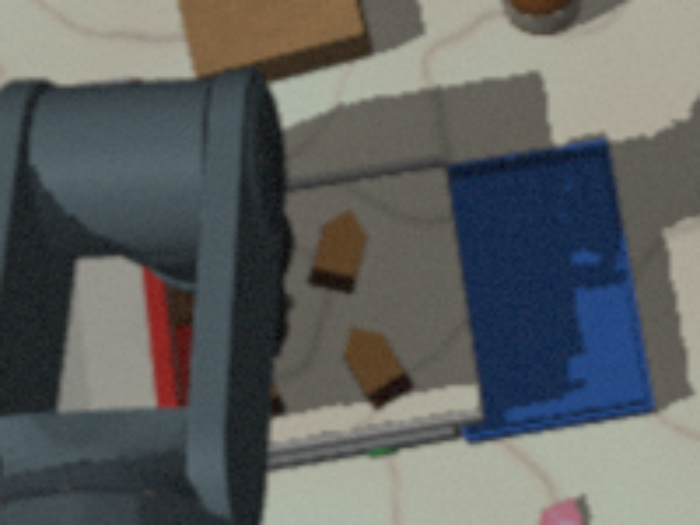

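The scraper is under the guard with no contact force. Now feeling for the slab, which vision puts at about 95 mm.

```bash
python3 -m creep '[[0.1,0,0,0.01,0],[0.1,0,0,0.015,0],[0.1,0,0,0.01,0],[0.1,0,0,0.004,0],[0.1,0,0,0,0]]' | sed -n '2p;4p'
python3 -m creep '[[0.1,0,0,0.002,0],[0.1,0,0,0.002,0],[0.1,0,0,0,0]]'| sed -n '2p;4p'
```

```text
position: [0.5253, 0.107, 0.1798]
force: [-0.8, -0.4, -4.3]
position: [0.526, 0.107, 0.177]
force: [-0.1, -0.3, -5.1]
```

```bash
python3 -m creep '[[0.1,0,0,0.002,0],[0.1,0,0,0.002,0],[0.1,0,0,0,0]]'| sed -n '2p;4p'
python3 -m creep '[[0.1,0,0,0.002,0],[0.1,0,0,0,0]]'| sed -n '2p;4p'
```

```text
position: [0.5257, 0.1071, 0.1725]
force: [0.8, -0.4, -4.0]
position: [0.5257, 0.107, 0.1705]
force: [-0.4, -0.1, -4.0]
```

```bash
python3 -m creep '[[0.1,0,0,0.002,0],[0.1,0,0,0,0],[0.1,0,0,0,0]]'| sed -n '2p;4p'
python3 -m creep '[[0.1,0,0,0.002,0],[0.1,0,0,0,0],[0.1,0,0,0,0]]'| sed -n '2p;4p'
```

```text
position: [0.5258, 0.107, 0.1687]
force: [0.1, 0.4, -3.5]
position: [0.5258, 0.107, 0.1667]
force: [0.6, 1.6, -3.9]
```

```bash
python3 -m creep '[[0.1,0,0,0.002,0],[0.1,0,0,0,0],[0.1,0,0,0,0]]'| sed -n '2p;4p'
```

```text
position: [0.5259, 0.107, 0.1649]
force: [0.0, -1.1, -3.4]
```

```bash
python3 -m creep '[[0.1,0,0,0.002,0],[0.1,0,0,0,0],[0.1,0,0,0,0]]'| sed -n '2p;4p'
```

```text
position: [0.5261, 0.107, 0.163]
force: [0.9, -1.6, -1.6]
```

```bash
python3 -m creep '[[0.1,0,0,0.002,0],[0.1,0,0,0,0],[0.1,0,0,0,0]]'| sed -n '2p;4p'
```

```text
position: [0.5262, 0.1069, 0.1612]
force: [-0.5, -1.6, 1.3]
```

```bash
python3 -m creep '[[0.1,0,0,0.001,0],[0.1,0,0,0,0],[0.1,0,0,0,0]]'| sed -n '2p;4p'; python3 -c "
from h import *
for i in range(4): manip.camera('side'); print(manip.state()['force'].round(1),manip.state()['time'])"
```

```text
position: [0.5262, 0.1069, 0.1601]
force: [0.2, -3.6, 2.3]
[ 0.8 -3.3  2.7] 11.2
[ 1.2 -2.4  3.5] 11.25
[ 1.2 -3.4  2.3] 11.3
[ 0.6 -3.   3.1] 11.35
```

It is pressed at about 7 N. Drawing out in monitored stages.

```bash
python3 -m creep '[[0.1,-0.002,0,0,0],[0.1,-0.003,0,0,0],[0.1,-0.004,0,0,0],[0.1,-0.004,0,0,0],[0.1,-0.004,0,0,0],[0.1,-0.003,0,0,0],[0.1,0,0,0,0]]'| sed -n '2p;4p'
```

```text
position: [0.5276, 0.0866, 0.1598]
force: [-0.7, 1.3, 2.1]
```

```bash
python3 -m creep '[[0.1,-0.006,0,0,0],[0.1,-0.006,0,0,0],[0.1,-0.006,0,0,0],[0.1,-0.006,0,0,0],[0.1,-0.006,0,0,0],[0.1,-0.006,0,0,0],[0.1,-0.006,0,0,0]]'| sed -n '2p;4p'
```

```text
position: [0.5313, 0.0447, 0.1598]
force: [-0.7, 2.7, 0.9]
```

```bash
python3 -m creep '[[0.1,-0.006,0,0,0],[0.1,-0.006,0,0,0],[0.1,-0.006,0,0,0],[0.1,-0.006,0,0,0],[0.1,-0.005,0,0,0],[0.1,-0.005,0,0,0]]'| sed -n '2p;4p'
```

```text
position: [0.5344, 0.011, 0.1598]
force: [-0.4, 2.6, 1.7]
```

```bash
python3 -m creep '[[0.1,-0.005,0,0,0],[0.1,-0.006,0,0,0],[0.1,-0.006,0,0,0],[0.1,-0.006,0,0,0],[0.1,-0.006,0,0,0],[0.1,-0.006,0,0,0],[0.1,-0.006,0,0,0],[0.1,-0.006,0,0,0]]'| sed -n '2p;4p'
```

```text
position: [0.5385, -0.0359, 0.1598]
force: [-0.4, 3.5, 1.2]
```

```bash
python3 -m creep '[[0.1,-0.006,0,0,0],[0.1,-0.006,0,0,0],[0.1,-0.005,0,0,0],[0.1,-0.005,0,0,0],[0.1,-0.004,0,0,0],[0.1,-0.004,0,0,0],[0.1,0,0,0,0]]'| sed -n '2p;4p'
python3 - <<'E'
from h import *
c=manip.camera('side');b=c['img'][100:250,170:330]; t=manip.camera('top')['img'][140:270,100:290]
cv2.imwrite('pics/g5.png',np.hstack([cv2.resize(b,(400,375)),cv2.resize(t,(400,375))]))
E
```

```text
position: [0.5412, -0.0659, 0.1599]
force: [-0.2, 2.1, 1.7]
```

View pics/g5.png

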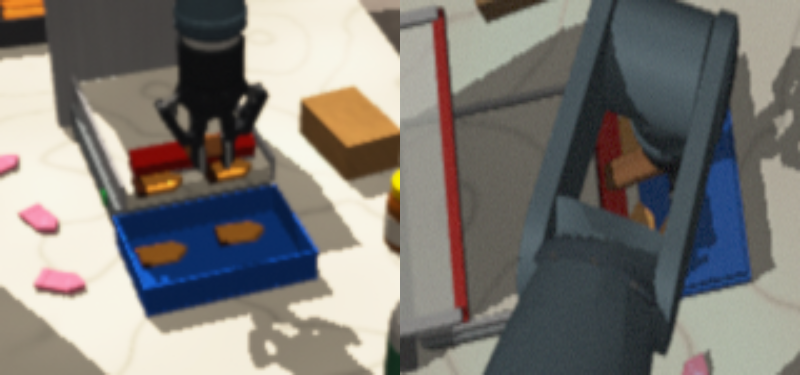

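Two pieces are in the tray (px 160,252 and 240,232), and two are at the edge, about to go. Continuing past the edge.

```bash
python3 -m creep '[[0.1,-0.004,0,0,0],[0.1,-0.005,0,0,0],[0.1,-0.005,0,0,0],[0.1,-0.005,0,0,0],[0.1,-0.005,0,0,0],[0.1,0,0,0,0],[0.1,0,0,0,0]]'| sed -n '2p;4p'
python3 - <<'E'
from h import *
c=manip.camera('side');b=c['img'][100:250,170:330]; t=manip.camera('top')['img'][140:270,100:290]
cv2.imwrite('pics/g6.png',np.hstack([cv2.resize(b,(400,375)),cv2.resize(t,(400,375))]))
E
```

```text
position: [0.5434, -0.0904, 0.16]
force: [-0.6, -3.7, 2.1]
```

View pics/g6.png

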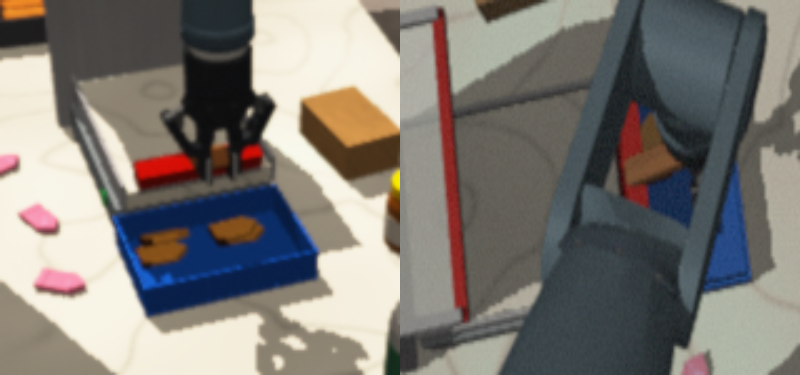

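All four pieces appear to be in the tray: around px (165,245) and (237,230) in the side crop, in overlapping pairs. Lifting and returning to the mat.

```bash
python3 -m creep '[[0.1,0,0,-0.01,0],[0.1,-0.005,0,-0.02,0],[0.1,-0.02,-0.005,-0.02,0],[0.1,-0.036,-0.01,0,0],[0.1,-0.04,-0.01,0,0],[0.1,-0.04,-0.01,0,0],[0.1,-0.04,-0.01,0,0],[0.1,-0.04,-0.01,0,0],[0.1,-0.04,-0.01,0.02,0],[0.1,-0.04,-0.01,0.03,0]]'| sed -n '2p;4p'
python3 -m creep '[[0.1,-0.03,-0.008,0.03,0],[0.1,-0.02,-0.006,0.02,0],[0.1,-0.005,-0.001,0.006,2],[0.1,0,0,0.004,2],[0.1,0,0,0,0],[0.1,0,0,0,0]]'| sed -n '2p;4p'
python3 - <<'E'
from h import *
c=manip.camera('side')
H,S,V=hsv(c); p=manip.state()["position"]
m=((H<7)|(H>173))&(S>140)&(V>60)
for k in cnts(m,40): print("red",cv2.boundingRect(k))
print("edge pred",proj(c,[[p[0]-.078,p[1]+.075,p[2]-.07],[p[0]+.082,p[1]+.075,p[2]-.07]]).round(1).tolist())
m=((S>90)&(V<160)&(H>4)&(H<22)); m[:110]=0; m[232:]=0; m[:,:195]=0; m[:,300:]=0
for k in cnts(m,15): 
    print("side brown",cv2.boundingRect(k),cv2.contourArea(k))
t=manip.camera('top'); H,S,V=hsv(t); m=((S>90)&(V<170)&(H>4)&(H<22)); m[:150]=0; m[255:]=0; m[:,:130]=0; m[:,275:]=0
for k in cnts(m,15): print("top brown",cv2.boundingRect(k),cv2.contourArea(k),rect(plane(t,k[:,0],.014)))
E
```

```text
position: [0.496, -0.397, 0.1619]
force: [0.3, -0.6, -4.7]
position: [0.4857, -0.4502, 0.1008]
force: [0.4, -0.4, -3.2]
red (228, 261, 23, 16)
red (218, 75, 50, 11)
edge pred [[230.6, 277.6], [291.1, 266.5]]
side brown (225, 192, 20, 14) 171.0
top brown (215, 214, 20, 23) 306.0 [482.1 -38.4  68.2  47.8   5.6]
top brown (214, 180, 15, 23) 216.0 [579.6 -30.1  64.9  36.    7.4]
```

```bash
python3 -m creep '[[0.1,0,0,0.01,0],[0.1,0,0,0.008,0],[0.1,0,0,0.004,0],[0.1,0,0,0,0],[0.1,0,0,0,0]]'| sed -n '2p;4p'
python3 -m creep '[[0.1,0,0,0.002,0],[0.1,0,0,0,0],[0.1,0,0,0,0]]'| sed -n '2p;4p'
```

```text
position: [0.4852, -0.4509, 0.0781]
force: [-0.4, -0.6, -4.6]
position: [0.4853, -0.451, 0.0766]
force: [-0.4, -0.3, -3.8]
```

```bash
python3 -m creep '[[0.1,0,0,0.001,0],[0.1,0,0,0,0],[0.1,0,0,0,0]]'| sed -n '2p;4p'
```

```text
position: [0.4853, -0.4511, 0.0756]
force: [-0.4, 0.0, -3.4]
```

```bash
python3 -m creep '[[0.1,0,0,0.0015,0],[0.1,0,0,0,0],[0.1,0,0,0,0]]'| sed -n '2p;4p'
```

```text
position: [0.4854, -0.4517, 0.0749]
force: [-0.8, -2.1, 3.0]
```

```bash
python3 -m creep '[[0.1,0,0,0.0015,0],[0.1,0,0,0,0],[0.1,0,0,0,0]]'| sed -n '2p;4p'
```

```text
position: [0.4855, -0.4524, 0.0742]
force: [-3.2, -2.9, 6.7]
```

The edge is on the mat and the tilt is unchanged. Easing the grip and rolling the scraper back to level.

```bash
python3 -m creep '[[0.1,0,0,0,0],[0.1,0,0,0,0],[0.1,0.0026,0,-0.0026,0],[0.1,0.0026,0,-0.0025,0],[0.1,0.0027,0,-0.0024,0],[0.1,0.0029,0,-0.0022,0],[0.1,0.0029,0,-0.0022,0]]' 30| sed -n '2p;4p'
python3 -m creep '[[0.1,0.0029,0,-0.0021,0],[0.1,0.0031,0,-0.0019,0],[0.1,0.0031,0,-0.0019,0],[0.1,0.0027,0,-0.0015,0],[0.1,0,0,0,0],[0.1,0,0,0,0]]' | sed -n '2p;4,7p'
```

```text
position: [0.4848, -0.4363, 0.0838]
force: [0.5, 0.1, -4.5]
position: [0.4848, -0.4255, 0.0918]
force: [-0.7, 0.2, -4.0]
width: 0.0235
gripper_force: 109.3
```

The grip didn't ease, so the scraper is still held tilted. Going back to contact and releasing the pads a little through the opening instead.

```bash
python3 -m creep '[[0.1,-0.009,0,0.004,0],[0.1,-0.009,0,0.006,0],[0.1,-0.009,0,0.005,0],[0.1,0,0,0.002,0],[0.1,0,0,0,0],[0.1,0,0,0,0]]' 30| sed -n '2p;4,7p'
```

```text
position: [0.4854, -0.4531, 0.0753]
force: [-0.3, -2.8, -0.6]
width: 0.0236
gripper_force: 110.1
```

```bash
python3 -m creep '[[0.285,0,0,0.0005,0],[0.285,0,0,0,0],[0.285,0,0,0,0]]' 30| sed -n '2p;4,7p'
```

```text
position: [0.4855, -0.4527, 0.0748]
force: [-0.9, -2.4, 2.8]
width: 0.0245
gripper_force: 36.3
```

Grip is now 36 N. Rolling back to level, first part.

```bash
python3 -m creep '[[0.285,0.0026,0,-0.0026,0],[0.285,0.0026,0,-0.0025,0],[0.285,0.0027,0,-0.0024,0],[0.285,0,0,0,0]]'| sed -n '2p;4,7p'
```

```text
position: [0.4851, -0.4434, 0.0814]
force: [-0.7, -0.2, -5.8]
width: 0.0247
gripper_force: 35.4
```

```bash
python3 -m creep '[[0.292,0,0,0,0],[0.292,0,0,0,0],[0.292,0,0,0,0]]' 20| sed -n '2p;4,7p'
```

```text
position: [0.4852, -0.4444, 0.0818]
force: [-0.2, 1.2, -1.1]
width: 0.0251
gripper_force: 3.2
```

```bash
python3 -m creep '[[0.292,0.0029,0,-0.0022,0],[0.292,0.0029,0,-0.0022,0],[0.292,0.0029,0,-0.0021,0],[0.292,0,0,0,0]]'| sed -n '2p;4,7p'
python3 - <<'E'
from h import *
c=manip.camera('side'); H,S,V=hsv(c); m=((H<7)|(H>173))&(S>140)&(V>60); m[:150]=0
for k in cnts(m,20): print("red",cv2.boundingRect(k),cv2.approxPolyDP(k,1.5,True)[:,0].tolist())
p=manip.state()["position"]
for th in (0,6,12,18):
    t=np.radians(th); Rx=lambda v:np.array([v[0],v[1]*np.cos(t)+v[2]*np.sin(t)*-1,v[2]*np.cos(t)+v[1]*np.sin(t)])
    e=[]
    for v in((-79,0,0),(81,0,0),(-79,0,30),(-79,30,30)):  # front-bottom ends, front-top, back-top, from front edge (tilt lifts back)
        w=Rx(v); e.append([p[0]+w[0]/1e3,-.3775+w[1]/1e3,.004+w[2]/1e3])
    print(th,proj(c,e).round(1).tolist())
E
```

```text
position: [0.4851, -0.4354, 0.0887]
force: [-0.1, 1.4, -1.1]
width: 0.0251
gripper_force: 3.1
red (228, 267, 28, 17) [[255, 272], [251, 273], [245, 267], [231, 269], [228, 271], [230, 283], [254, 279]]
red (278, 262, 13, 13) [[290, 263], [287, 262], [284, 266], [279, 266], [278, 274], [289, 272]]
0 [[230.5, 285.5], [290.3, 274.4], [230.0, 277.6], [227.9, 269.0]]
6 [[230.5, 285.5], [290.3, 274.4], [230.2, 278.6], [228.1, 269.1]]
12 [[230.5, 285.5], [290.3, 274.4], [230.5, 279.6], [228.3, 269.5]]
18 [[230.5, 285.5], [290.3, 274.4], [230.7, 280.7], [228.5, 270.0]]
```

```bash
python3 -m creep '[[0.292,0.0031,0,-0.0019,0],[0.292,0.0031,0,-0.0019,0],[0.292,0.0029,0,-0.0016,0],[0.292,0,0,0,0]]'| sed -n '2p;4,7p'
python3 -m creep '[[0.31,0,0,0,0],[0.31,0,0,0,0],[0.35,0,0,0,0],[0.5,0,0,0,0],[1,0,0,0,0],[1,0,0,0,0],[1,0,0,0,0],[1,0,0,0,0]]'| sed -n '2p;4,7p'
```

```text
position: [0.4849, -0.4268, 0.0941]
force: [0.5, -0.4, -0.0]
width: 0.0251
gripper_force: 3.0
position: [0.4848, -0.4268, 0.0936]
force: [0.4, -0.3, -0.4]
width: 0.0857
gripper_force: 0.0
```

```bash
python3 -m creep '[[1,0,0,-0.02,0],[1,0,0,-0.04,0],[1,0,0,-0.05,0],[1,0,-0.03,-0.03,0],[1,-0.02,-0.045,0,0],[1,-0.02,-0.045,0,0],[1,-0.02,-0.04,0,0],[1,0,0,0,0]]'| sed -n '1,2p;4,7p'
python3 - <<'E'
from h import *
for n in("top","side"):
    c=manip.camera(n); H,S,V=hsv(c); m=((H<7)|(H>173))&(S>140)&(V>60); 
    for k in cnts(m,40): 
        if cv2.boundingRect(k)[0 if n=="top" else 1]>150: print(n,"scr",cv2.boundingRect(k),rect(plane(c,k[:,0],.034)))
    m=((S>90)&(V<190)&(H>4)&(H<22))
    for k in cnts(m,15):
        x,y,w,h=cv2.boundingRect(k)
        if (n=="top" and 125<x<400 and 150<y<260)or(n=="side" and 190<x<300 and 110<y<290): print(n,"brown",(x,y,w,h),cv2.contourArea(k),rect(plane(c,k[:,0],.016)))
t=manip.camera("top"); R0=(np.array([[.5400,-.0655]])); 
y=np.radians(5.1);R=np.array([[np.cos(y),-np.sin(y)],[np.sin(y),np.cos(y)]])
H,S,V=hsv(t); m=((S>90)&(V<190)&(H>4)&(H<22)); m[:150]=0;m[255:]=0;m[:,:200]=0;m[:,275:]=0
for k in cnts(m,15): P=(plane(t,k[:,0],.016)[:,:2]-R0)@R*1000; print("tray frame",P.min(0).round(),P.max(0).round())
for r in range(176,242,2): print(''.join('B' if m[r,x] else ('b' if (H[r,x]>100 and S[r,x]>120) else '.') for x in range(204,270)))
E
```

```text
time: 24.5
position: [0.3215, -0.4923, 0.2339]
force: [0.7, 0.4, 0.8]
width: 0.0853
gripper_force: 0.0
top scr (333, 186, 19, 58) [ 484.6 -362.8  159.9   33.6    1.2]
top brown (338, 202, 36, 17) 332.5 [ 494.7 -407.5  101.4   34.8   97.5]
top brown (215, 213, 20, 24) 304.0 [482.9 -38.1  69.7  48.2   4.3]
top brown (214, 180, 15, 23) 212.5 [578.9 -29.   64.6  36.1  11. ]
side scr (228, 258, 63, 26) [ 485.4 -370.2  164.9   51.     1.4]
side brown (290, 140, 41, 32) 513.0 [797.5 156.2 211.5 130.1  98.9]
side brown (225, 192, 20, 14) 181.5 [481.2 -40.8  65.9  59.   76.3]
side brown (254, 259, 18, 15) 163.5 [ 502.2 -341.    49.5   43.8    1.2]
side brown (254, 187, 21, 10) 142.5 [580.4 -28.1  64.5  47.5 166.3]
tray frame [-89.   8.] [-19.  56.]
tray frame [ 9. 12.] [75. 49.]
......bbbbbbbbbbbbbbbbbbbbbbbbbbbbbbbbbbbbbbbbbbbbbb..............
......bbbbbbbbbbbbbbbbbbbbbbbbbbbbbbbbbbbbbbbbbbbbbbb.............
......bbbbbb..BB..bbbbbbbbbbbbbbbbbbbbbbbbbbbbbbbbbbb.............
......bbbbb.BBBBBB..bbbbbbbbbbbbbbbbbbbbbbbbbbbbbbbbb.............
.......bb.BBBBBBBBBBB.bbbbbbbbbbbbbbbbbbbbbbbbbbbbb
[... 1191 characters left out ...]
bbbbbbbbbbbbbbbbbbbbbbbb......
............BBBBBBBBBBBBBBBBBB.bbbbbbbbbbbbbbbbbbbbbbbbbbbbb......
............BBBBBBBBBBBBBBBBBB.bbbbbbbbbbbbbbbbbbbbbbbbbbbbbb.....
.............BBBBBBBBBBBBBBBBB.bbbbbbbbbbbbbbbbbbbbbbbbbbbbbb.....
.............BBBBBBBBBBBBBBBBBBbbbbbbbbbbbbbbbbbbbbbbbbbbbbbb.....
..............BBBBBBBBBBBBBBBBB.bbbbbbbbbbbbbbbbbbbbbbbbbbbbbb....
..............BBBBBBBBBBBBBBBBB.bbbbbbbbbbbbbbbbbbbbbbbbbbbbbb....
..............BB.B..BBBBBBBBBBB.bbbbbbbbbbbbbbbbbbbbbbbbbbbbbbb...
...............bbbb.BBBBBBBBB..bbbbbbbbbbbbbbbbbbbbbbbbbbbbbbb....
...............bbbbbbbbbbbbbbbbbbbbbbbbbbbbbbbbbbbbbbbb...........
...............bbbbbbbbbbbbbbbbbbbbbbbbbbbb.......................
```

The scraper stands level on its mat, about -5/+23 mm from the centre. The slab is clear, and the brown pieces show in the tray as two overlapping pairs. Handing in.

```bash
python3 -c "
from workcell import manip
print(manip.job_done())"
```

```text
the job is handed in; nothing more can be done
None
```

I handed the job in at about 25 s on the clock, with no verdict returned; the last camera check showed the slab clear, the pieces as two overlapping pairs in the tray, and the scraper upright and released on its mat; I wiped with it tilted about 18° on its front sole edge, since the gripper body would otherwise have hit the guard.

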